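Rig a spreader bar in the bench vise

TASK

Rig the spreader bar for the hoist: slide it along the vise until its left end is fully home against the work stop, then wind the handwheel until the jaws grip the bar firmly. Then clip every snap hook lying on the bench onto the bar, each on an eye of its own, and leave them hanging there tail down with their gates shut and the bar still home and clamped. Leave the other things on the bench alone.

Things in the scene. Friction and masses are not known exactly. Their poses are not given: they have to be found in the camera images.
- vise: blue bench vise, bolted down; origin on the bench under its round base; x square to the jaws, away from the robot, y left along the work, z up (mm). Bed flat at z = 150; jaws 130 wide, tops at z = 206, fixed back jaw's face at x = 30. Screwed to its left side is a small steel work stop, face at y = 75 (x -7 to 23, z 145 to 199), which meets the bar's left end
- jaw: the vise's moving front jaw; origin at the vise's origin at handwheel 0, when the jaws are 60 mm apart (its face at vise x = -30); it shifts along the vise's x as the handwheel closes it
- handwheel (a joint): angle (rad) of the vise's front handwheel, 126 mm across, axis level along vise x at z = 118, hub 158 mm before the jaw's origin. Grows clockwise as the robot sees it, closing the jaw 12 mm a turn, up to 30; the wheel rides with the jaw. It turns with some 4 N at the crank, stays where left and holds a clamp; it stops dead on the bar, and a steady 8 to 12 N at the crank then grips it well
- crank (a point): middle of the handwheel's free-spinning black crank grip: a level cylinder 22 mm thick, 80 mm long along vise x, sticking out of the wheel towards the robot, 52 mm off the axis (straight above it at 0 rad). The wheel's near face is 46 mm beyond this point. Can be pinched from above and carried round the full circle
- bar: spreader bar: loose aluminium tube 720 mm long (y, left), 50 high, 30 thick (x), 0.9 kg, lying on the vise bed between the open jaws and on a fixed stand (85 x 46 mm head) under its right part, 495 mm right of the vise; origin at the centre of its underside, left end at y = 360. Home, its origin is at vise y = -285. Four staple eyes on its front (robot's) side at y = 115, -15, -145, -275
- eye1 (a point): first (leftmost, nearest the vise) eye of the bar, 10 mm round steel: middle of its upright front rod, 45 mm before the bar's front face and level with the bar's mid-height. Level legs 20 mm above and below this point join the rod to the bar: opening 30 mm high, 40 mm deep
- eye2 (a point): second eye of the bar, 10 mm round steel: middle of its upright front rod, 45 mm before the bar's front face and level with the bar's mid-height. Level legs 20 mm above and below this point join the rod to the bar: opening 30 mm high, 40 mm deep
- eye3 (a point): third eye of the bar, 10 mm round steel: middle of its upright front rod, 45 mm before the bar's front face and level with the bar's mid-height. Level legs 20 mm above and below this point join the rod to the bar: opening 30 mm high, 40 mm deep
- eye4 (a point): fourth (rightmost) eye of the bar, 10 mm round steel: middle of its upright front rod, 45 mm before the bar's front face and level with the bar's mid-height. Level legs 20 mm above and below this point join the rod to the bar: opening 30 mm high, 40 mm deep
- hook1: loose steel scaffold snap hook (may be absent), 150 x 66 x 12 mm, 0.28 kg, lying flat; origin in its middle, underside. x: from the tail plate (28 mm wide, x -75 to -25, y centre 0: grip here) to the round bow (x = 75). Back of the hook on +y (inside y = 21); gate on -y, pivot (-22, -27), to x = 34, outer face y = -31; nose of the bow ends at x = 36, y = -27
- hook1_gate (a joint): angle of this hook's sprung gate (rad): 0 shut, grows pressed inward (to +y), to 0.85; 2 N starts it at its free end, 6 N at 0.6. To take in a rod, press the gate on it some 9 mm short of the nose until the rod is inside the nose's line, then draw the hook tailward: the rod goes into the bow and the gate springs shut
- hook1_bow (a point): centre of the inside of this hook's bow, hook frame (52, 0, 6) mm; the bow's inside ends at x = 63
- hook2: loose steel scaffold snap hook (may be absent), 150 x 66 x 12 mm, 0.28 kg, lying flat; origin in its middle, underside. x: from the tail plate (28 mm wide, x -75 to -25, y centre 0: grip here) to the round bow (x = 75). Back of the hook on +y (inside y = 21); gate on -y, pivot (-22, -27), to x = 34, outer face y = -31; nose of the bow ends at x = 36, y = -27
- hook2_gate (a joint): angle of this hook's sprung gate (rad): 0 shut, grows pressed inward (to +y), to 0.85; 2 N starts it at its free end, 6 N at 0.6. To take in a rod, press the gate on it some 9 mm short of the nose until the rod is inside the nose's line, then draw the hook tailward: the rod goes into the bow and the gate springs shut
- hook2_bow (a point): centre of the inside of this hook's bow, hook frame (52, 0, 6) mm; the bow's inside ends at x = 63
- hook3: loose steel scaffold snap hook (may be absent), 150 x 66 x 12 mm, 0.28 kg, lying flat; origin in its middle, underside. x: from the tail plate (28 mm wide, x -75 to -25, y centre 0: grip here) to the round bow (x = 75). Back of the hook on +y (inside y = 21); gate on -y, pivot (-22, -27), to x = 34, outer face y = -31; nose of the bow ends at x = 36, y = -27
- hook3_gate (a joint): angle of this hook's sprung gate (rad): 0 shut, grows pressed inward (to +y), to 0.85; 2 N starts it at its free end, 6 N at 0.6. To take in a rod, press the gate on it some 9 mm short of the nose until the rod is inside the nose's line, then draw the hook tailward: the rod goes into the bow and the gate springs shut
- hook3_bow (a point): centre of the inside of this hook's bow, hook frame (52, 0, 6) mm; the bow's inside ends at x = 63
- hook4: loose steel scaffold snap hook (may be absent), 150 x 66 x 12 mm, 0.28 kg, lying flat; origin in its middle, underside. x: from the tail plate (28 mm wide, x -75 to -25, y centre 0: grip here) to the round bow (x = 75). Back of the hook on +y (inside y = 21); gate on -y, pivot (-22, -27), to x = 34, outer face y = -31; nose of the bow ends at x = 36, y = -27
- hook4_gate (a joint): angle of this hook's sprung gate (rad): 0 shut, grows pressed inward (to +y), to 0.85; 2 N starts it at its free end, 6 N at 0.6. To take in a rod, press the gate on it some 9 mm short of the nose until the rod is inside the nose's line, then draw the hook tailward: the rod goes into the bow and the gate springs shut
- hook4_bow (a point): centre of the inside of this hook's bow, hook frame (52, 0, 6) mm; the bow's inside ends at x = 63
- bracket: steel angle bracket, 140 x 60 mm, 86 mm high, lying about on the bench; origin on its underside; leave it alone
- offcut: timber offcut, 160 x 70 x 45 mm, lying about on the bench; origin on its underside; leave it alone
- screwdriver: screwdriver, 220 mm, lying about on the bench; origin on its underside; leave it alone
Not all that is in view belongs to the job. What is shaped like the hook4 but orange is not meant. Leave any turquoise look-alike of the hook3 alone.

How it is judged:
By the outcome, as a careful person would: the job done as asked, in the order asked, and still so for the second after the job is handed in, with the robot touching nothing.
Of hook1, hook2, hook3, hook4 only 3 to 4 are there at a start; the rules pass over those that are not, and their reading is None.
At some moment in a run one of hook1, hook2, hook3, hook4 may be knocked a few centimetres aside while the robot is not near it.
It also fails if it takes over 210 s, if anything falls off the work surface, if the arm or the gripper's body presses on something with over 40 N, if the wrist force passes 120 N, or if a joint passes its speed limit or range.

ROBOT

A 6-joint arm with a two-finger parallel gripper is mounted at the origin on the work surface. World frame = base frame: x ahead of the robot, y to its left, z up, the work surface at z = 0. Lengths are in mm, angles in rad, forces in N, time in s.
With the tool pointing down it reaches from about 350 to 975 mm from the base axis. Payload 7.1 kg.
Tool frame: the origin (TCP) lies between the finger pads; the fingertips stand 17 mm ahead of it and the grasp point (between the pads) lies 2 mm behind it (tip_reach is the y of the fingertips in the tool frame, in mm); y points along the fingers, x is the direction in which the jaws open and shut, and the axes are right-handed (so a half turn about y gives the same grasp; the last joint's range is limited). The gripper opens to 88 mm and grips with 3 to 60 N. Pads are 20 mm wide; open, the fingers measure 115 mm over their backs; the gripper's body (75 mm by 178 mm) begins 61 mm behind the grasp point.
Start: joints at [-1.217, 0.423, 1.63, -0, 1.089, -0.019], TCP at [227.657, -582.046, 239.675] pointing down, gripper open.
Joint ranges: [-3, 3], [-0.9, 2.11], [0.09, 2.58], [-1.31, 4.45], [0.11, 2.69], [-2.54, 2.54]. Speed limits (rad/s): [2.39, 2.39, 3.01, 3.14, 3.14, 3.14].

INTERFACE

Orientations are given as a rotation vector (axis times angle).
In Python, from workcell import get_obs, get_image, camera_model, close_job, silhouettes, tip_of, tip_reach gives the robot as it stands. The module is installed in compiled form; this text tells all that it offers.
- The arm moves only by the tool arm_command, never from a script. Its argument "targets" is a list of rows, each a list of 4 numbers: the shift along the tool's x, y, z in mm, then the turn about the tool's y in rad. A call has 1 to 20 rows; each row shifts and turns the commanded pose from where the row before left it, along the tool's axes as they then stand; what a row does not reach is not made up. A row lasts 1/12 s, in which the tool goes at most 41.7 mm and 7.16 degrees, less where a joint would pass 70% of its speed; a pose out of reach is approached as far as the arm can. A call is refused whole if a number of a shift passes 41.7 or a number of a turn 0.125, either way. A call with a gripper value outside its range is refused whole. "gripper" is the opening in per cent of the stroke, from 0 (shut) to 100 (fully open), set as the call begins (left out, the last holds). The fingers move at their own pace and stop on an object; the grip force is fixed at half the most. Time passes only in rows, so rows that do not move let the fingers close. It gives the time, the measured TCP pose, the force and the opening at its end, in the units of the state.
- get_obs(): the state, without advancing time (a new reading comes with each control period).
- get_image(name): name is "side" or "top" or "wrist"; returns the picture (400x640x3 uint8, blue, green, red); there is no depth.
- camera_model(name): a dict with "mtx" (3x3 intrinsics, pixels), "position" and "orientation" of the camera in the world. Camera axes: x right, y up, looking along -z (the intrinsics and any distortion apply to the point x, -y, -z); pixel columns grow to the right and rows downward; lengths in mm; the calibration is good to about 2 mm. A picture is of the moment at which its call begins: read the wrist's pose just before it. camera_model takes no time and is no camera call; for the wrist camera it gives the pose at the moment of the call.
- close_job(): hands the job in, once; it reports no verdict.
Trained networks look in the newest picture that a camera, given by its name, has taken for a name from the list of things; names that differ only in an ending like _2 or _b are one class to them, and where a whole thing is asked for, a point or a joint stands for the part that bears it (a point fixed in the world has none). Each returns a list of dicts, best first, with "conf" (0 to 1); they miss things now and then, are a little off and sometimes report something else, mostly with a low value. They report only what shows in the picture. A call takes as long as a camera call. They do not tell look-alikes from the thing itself.
- silhouettes(camera, thing): "pixels" (400x640 bool, what is visible of it) and "at" ([column, row] in pixels, amid what is visible of it).
- tip_of(camera, thing): "at" ([column, row] in pixels: a listed point, or the origin of a listed thing).
The state is a dict: "t": time; "qpos": joint angles; "qvel": joint speeds; "joint_torque": joint torques, N m; "ee_pos": TCP position; "orientation": TCP orientation; "ft_force": force on the tool from outside, world axes, zero at the start; "moment": the same for the moment, N m; "width": finger opening in mm.
Only numpy, scipy, OpenCV 4.12 (cv2) and the standard library are available. Lean on these libraries where they do the work, as an engineer would, in place of code of your own. Each camera call takes 0.05 s, during which the arm holds its last target. There are 200 camera calls.

## Working session

There is one attempt and no reset: what is moved stays moved. The work goes in short steps, Python scripts to look and compute and a tool call to move; the robot and the scene stay as the last step left them, time stands still between calls to the robot, and variables do not carry over. Pictures are saved under pics/ and viewed, about 12 in all and at most 16, crops included, and the job is handed in when it is done.

Besides the shell and the picture viewer there is one more tool, called as name([rows], argument=value, ...), one row to a line, values as JSON. arm_command: Moves the arm, as the interface text tells. Its arguments: {"type":"object","properties":{"targets":{"type":"array","items":{"type":"array","items":{"type":"number"}}},"gripper":{"type":"number"}},"required":["targets"]}

```bash
mkdir -p pics; ls
python3 - <<'E'
from workcell import *
import cv2,numpy as np
print(get_obs())
for n in("side","top","wrist"):
    im=get_image(n);cv2.imwrite(f"pics/{n}0.png",im);print(n,camera_model(n))
E
```

```text
pics
{'t': 0.0, 'qpos': array([-1.21700411e+00,  4.23816289e-01,  1.63067168e+00, -3.88781349e-06,
        1.08862116e+00, -1.89936842e-02]), 'qvel': array([ 0.00036475, -0.0023385 , -0.00025197, -0.0004353 , -0.00043373,
       -0.00074767]), 'joint_torque': array([-6.59855559e-04, -5.44623649e+01, -2.73664874e+01,  6.42961124e-02,
        2.27381196e-02, -1.19952456e-04]), 'ee_pos': array([ 227.47615411, -581.56769311,  238.92421567]), 'orientation': array([-1.36191276,  0.93125979, -0.92921726]), 'ft_force': array([-0.18036379,  0.22575566,  0.2835059 ]), 'moment': array([0.00374293, 0.02227147, 0.04565714]), 'width': 87.65653086905414}
side {'mtx': array([[413.62990548,   0.        , 328.82187554],
       [  0.        , 413.62990548, 200.80492456],
       [  0.        ,   0.        ,   1.        ]]), 'position': array([ 480.1680478 , -754.84923349,  843.6605128 ]), 'orientation': array([ 0.82025027, -0.01546587, -0.0315055 ])}
top {'mtx': array([[487.00705375,   0.        , 326.28338228],
       [  0.        , 487.00705375, 197.86362859],
       [  0.        ,   0.        ,   1.        ]]), 'position': array([ 369.64897235,   13.27036264, 1347.97138934]), 'orientation': array([ 0.07227608, -0.08486535, -1.5831991 ])}
wrist {'mtx': array([[330.90405781,   0.        , 321.3591567 ],
       [  0.        , 330.90405781, 200.04273618],
       [  0.        ,   0.        ,   1.        ]]), 'position': array([ 306.33667922, -551.96236696,  384.63530254]), 'orientation': array([-0.27194793,  0.18697917, -1.18819624])}
```

View pics/top0.png

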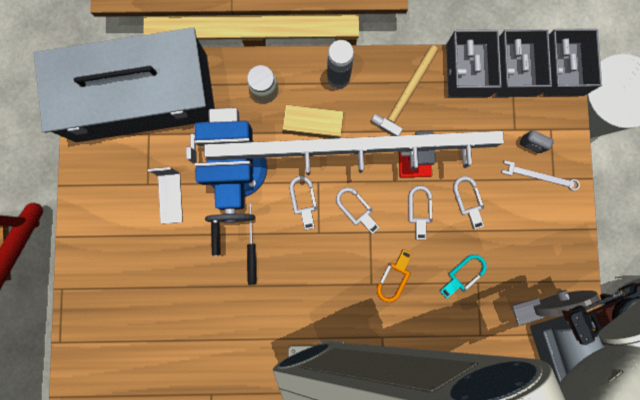

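View pics/side0.png

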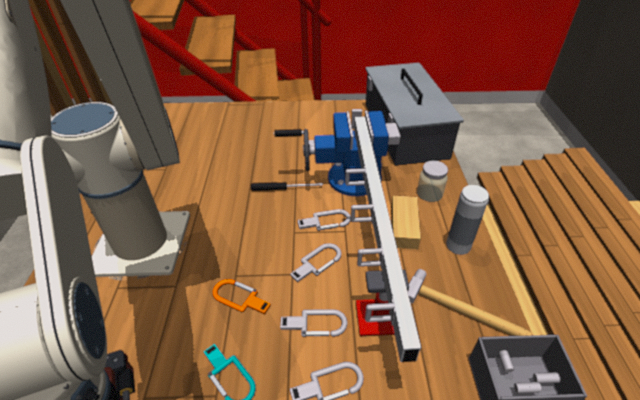

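```bash
cat > h.py <<'E'
from workcell import *
import cv2,numpy as np
from scipy.spatial.transform import Rotation as R
np.set_printoptions(precision=1,suppress=True)
def ray(cm,p):
    v=np.linalg.inv(cm["mtx"])@[p[0],p[1],1]
    return cm["position"],R.from_rotvec(cm["orientation"]).apply([v[0],-v[1],-v[2]])
def onz(cm,p,z):
    o,d=ray(cm,p);return o+d*(z-o[2])/d[2]
def proj(cm,P):
    q=R.from_rotvec(cm["orientation"]).inv().apply(np.asarray(P,float)-cm["position"])
    u=cm["mtx"]@[q[0],-q[1],-q[2]];return u[:2]/u[2]
def tri(a,pa,b,pb):
    o1,d1=ray(a,pa);o2,d2=ray(b,pb)
    d1=d1/np.linalg.norm(d1);d2=d2/np.linalg.norm(d2)
    s=np.linalg.lstsq(np.c_[d1,-d2],o2-o1,rcond=None)[0]
    A=o1+s[0]*d1;B=o2+s[1]*d2;return (A+B)/2,np.linalg.norm(A-B)
def tool():
    o=get_obs();return o,R.from_rotvec(o["orientation"]).as_matrix()
E
python3 - <<'E'
from h import *
T=camera_model("top");S=camera_model("side")
get_image("top");get_image("side")
Z={"vise":0,"bar":150,"hook1":0,"hook1_bow":6,"eye1":175,"eye2":175,"crank":118,"jaw":0,"screwdriver":0,"bracket":0}
for n,z in Z.items():
  for c,m in(("top",T),("side",S)):
    r=tip_of(c,n)
    for x in r: print(n,c,round(x["conf"],2),np.array(x["at"]),onz(m,x["at"],z))
print(tool()[1])
E
```

```text
vise top 0.78 [235.7 171.7] [581.5 253.5   0. ]
vise top 0.75 [467.  185.2] [ 534.9 -392.3    0. ]
vise side 0.82 [357.5 177.1] [607.5 257.2   0. ]
bar top 0.95 [354.5 147.2] [615.9 -69.5 150. ]
bar top 0.7 [312.7 125.9] [671.5  34.3 150. ]
bar side 0.74 [378.8 213.8] [623.9 -60.5 150. ]
hook1 top 0.96 [461.6 277.9] [ 279.1 -366.4    0. ]
hook1 top 0.88 [304.3 201. ] [496.7  62.7   0. ]
hook1 top 0.85 [355.8 208.4] [474.1 -80.    0. ]
hook1 top 0.76 [394.9 276.1] [ 286.6 -183.5    0. ]
hook1 top 0.72 [419.6 211.4] [ 463.3 -257.2    0. ]
hook1 top 0.66 [465.7 202.8] [ 485.6 -386.5    0. ]
hook1 side 0.91 [314.5 326.7] [ 465.9 -265.6    0. ]
hook1 side 0.82 [319.8 263.4] [481.1 -85.9   0. ]
hook1 side 0.75 [229.2 375.7] [ 289.5 -371.2    0. ]
hook1 side 0.67 [323.  221.4] [492.9  64.2   0. ]
hook1 side 0.64 [327.2 385.3] [ 490.4 -397.5    0. ]
hook1_bow top 0.81 [419.9 193.7] [ 512.1 -258.4    6. ]
hook1_bow top 0.59 [312.6 123.4] [715.   37.1   6. ]
hook1_bow side 0.66 [336.3 324.2] [ 515.  -264.4    6. ]
hook1_bow side 0.46 [358.1 263.5] [578.9 -94.2   6. ]
eye1 top 0.81 [359.9 167.8
[... 540 characters left out ...]
09.3 169.9] [556.1  43.4 175. ]
eye2 side 0.89 [365.8 312.9] [ 563.3 -342.1  175. ]
eye2 side 0.83 [356.  213.1] [566.7 -81.6 175. ]
eye2 side 0.68 [346.8 178.2] [553.8  43.8 175. ]
eye2 side 0.68 [359.6 259.8] [ 562.9 -218.   175. ]
crank top 0.59 [213.  241.5] [386.5 288.6 118. ]
crank side 0.73 [289.4 131.7] [395.2 344.2 118. ]
crank side 0.7 [315.4 262.5] [ 471.2 -176.6  118. ]
jaw side 0.21 [315.5 263.3] [470.  -85.2   0. ]
screwdriver top 0.96 [247.7 240.8] [388.7 219.6   0. ]
screwdriver side 0.59 [289.5 188.1] [392.8 210.9  -0. ]
bracket top 0.66 [356.7 210.2] [469.1 -82.4   0. ]
bracket top 0.55 [170.8 196. ] [515.6 433.1   0. ]
[[ 0.4 -0.   0.9]
 [-0.9  0.   0.4]
 [-0.  -1.  -0. ]]
```

Run:
```python
from h import *
im=cv2.imread("pics/top0.png")
a=cv2.resize(im[115:260,150:280],None,fx=4,fy=4,interpolation=cv2.INTER_CUBIC)
b=cv2.resize(im[120:235,285:510],None,fx=1.24*1,fy=1.24,interpolation=cv2.INTER_CUBIC)
cv2.imwrite("pics/c1.png",np.vstack([a]))
T=camera_model("top");S=camera_model("side")
for n in("top","side"):
  r=silhouettes(n,"bar")
  for x in r[:1]:
    m=x["pixels"];ys,xs=np.nonzero(m);print(n,x["conf"],m.sum(),xs.min(),xs.max(),ys.min(),ys.max())
    if n=="top":
      for c in range(200,510,15):
        k=ys[xs==c]; 
        if len(k):print(c,k.min(),k.max(),onz(T,(c,k.min()),200)[:2])
print([tri(T,a,S,b) for a,b in(((213,241.5),(289.4,131.7)),((309.3,169.9),(346.8,178.2)),((359.9,167.8),(356,213.1)),((412.3,169.3),(359.6,259.8)),((468.7,164.7),(365.8,312.9)))])
```

```text
top 0.86 5019 204 503 131 172
215 144 160 [617.6 267.5]
230 143 158 [619.6 231.7]
245 142 157 [621.6 195.9]
260 142 156 [621.1 160. ]
275 141 155 [623.1 124.1]
290 140 154 [625.1  88.2]
305 141 158 [622.2  52.3]
320 139 153 [626.6  16.3]
335 138 153 [628.6 -19.7]
350 139 152 [625.7 -55.7]
365 138 153 [627.7 -91.7]
380 136 150 [ 632.2 -127.9]
395 136 150 [ 631.7 -163.9]
410 136 158 [ 631.3 -200. ]
425 135 149 [ 633.3 -236.2]
440 135 148 [ 632.8 -272.3]
455 134 148 [ 634.8 -308.5]
470 132 164 [ 639.2 -344.9]
485 132 146 [ 638.8 -381.1]
500 131 143 [ 640.8 -417.4]
side 0.78 5338 345 420 117 361
[(array([393. , 280. , 159.7]), np.float64(14.234664010590611)), (array([554.8,  43.3, 175.6]), np.float64(2.2590082339400652)), (array([563.5, -80. , 172.8]), np.float64(6.894535186204409)), (array([ 560.1, -209.7,  163.9]), np.float64(8.142762170649386)), (array([ 562.9, -344.7,  179.2]), np.float64(0.3800843024655721))]
```

View pics/c1.png

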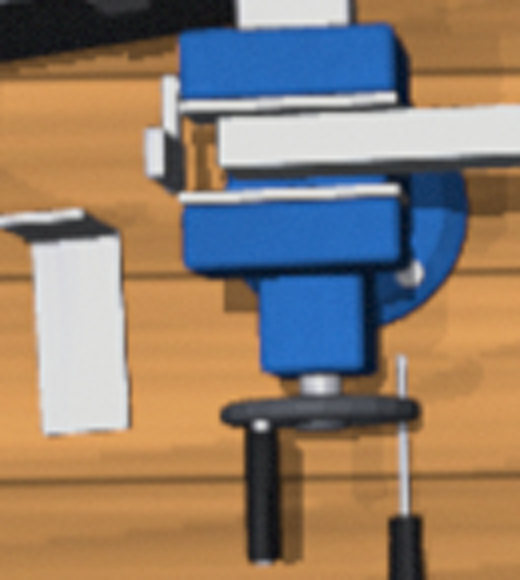

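Run:
```python
from h import *
T=camera_model("top")
f=lambda x,y,z:onz(T,(150+x/4,115+y/4),z)
A,B=f(180,109,206),f(396,101,206);C,D=f(180,192,206),f(402,183,206)
print("back",A,B,np.arctan2(*(A-B)[:2]),"front",C,D,np.arctan2(*(C-D)[:2]), np.linalg.norm((A-B)))
print("stop",f(180,150,199),"barend",f(218,118,200),f(218,168,200))
print("barright",onz(T,(503.5,132),200),onz(T,(503.5,144.5),200))
print("crankends",f(261,425,160),f(263,560,160), "hub",f(320,410,118),"wheel",f(222,412,118),f(418,405,118))
o,M=tool();print(M)
```

```text
back [621.2 313.8 206. ] [624.4 185.4 206. ] -0.025113920970398895 front [571.2 313.1 206. ] [574.9 181.8 206. ] -0.028186897672911087 128.353176509084
stop [597.8 315.3 199. ] barend [616.7 292.6 200. ] [586.4 292.3 200. ]
barright [ 638.2 -425.7  200. ] [ 607.7 -424.2  200. ]
crankends [435.  274.2 160. ] [353.3 272.3 160. ] hub [446.3 246.3 118. ] wheel [445.9 308.  118. ] [448.6 184.5 118. ]
[[ 0.4  0.   0.9]
 [-0.9  0.   0.4]
 [ 0.  -1.   0. ]]
```

arm_command([
  [0,-3,0,-0.123],
  [0,-3,0,-0.123],
  [0,-3,0,-0.123],
  [0,-3,0,-0.123],
  [0,-3,0,-0.123],
  [0,-3,0,-0.123],
  [0,-3,0,-0.123],
  [0,-3,0,-0.123],
  [0,-3,0,-0.123],
  [0,-3,0,-0.123],
  [23.5,0,32,0],
  [23.5,0,32,0],
  [23.5,0,32,0],
  [23.5,0,32,0],
  [23.5,0,32,0],
  [23.5,0,32,0],
  [23.5,0,32,0],
  [23.5,0,32,0],
], gripper=100)

```text
t: 2.85
ee_pos: [408.1, -318.5, 269.9]
orientation: [-1.571, -0.025, 0.025]
ft_force: [0.7, -0.8, -0.5]
width: 87.9
```

arm_command([
  [23.5,0,32,0],
  [23.5,0,32,0],
  [23.5,0,32,0],
  [23.5,0,32,0],
  [23.5,0,32,0],
  [23.5,0,32,0],
  [23.5,0,32,0],
  [23.5,0,32,0],
  [23.5,0,32,0],
  [0,0,0,0],
  [0,0,0,0],
])

```text
t: 3.77
ee_pos: [610.3, -23.7, 269.3]
orientation: [-1.571, -0.028, 0.028]
ft_force: [-0.1, 0.1, -0.8]
width: 87.8
```

Run:
```python
from h import *
o,M=tool();print(o["ee_pos"],M,o["qpos"])
W=camera_model("wrist");print(W["position"])
cv2.imwrite("pics/w1.png",get_image("wrist"))
for n,z in (("bar",150),("eye1",175),("vise",0)):
  for x in tip_of("wrist",n):print(n,x["conf"],x["at"],onz(W,x["at"],z))
```

```text
[610.3 -23.7 269.3] [[ 1. -0. -0.]
 [ 0. -0.  1.]
 [-0. -1. -0.]] [-0.1  0.4  1.6 -0.   1.1 -0.1]
[607.1  60.1 414.9]
bar 0.68 [328.7, 243.5] [618.1 -65.  150. ]
eye1 0.88 [257.2, 275.5] [559.5 -84.1 175. ]
eye1 0.8 [243.2, 112.1] [552.9  45.7 175. ]
eye1 0.8 [263.5, 399.0] [ 562.2 -216.3  175. ]
vise 0.74 [257.8, 274.8] [ 525.6 -188.     0. ]
```

View pics/w1.png

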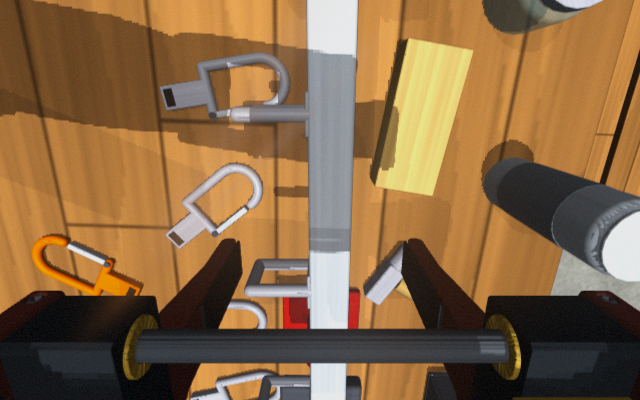

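arm_command([
  [1,26,0,0],
  [1,26,0,0],
  [0,25,0,0],
  [0,0,0,0],
  [0,0,0,0],
])

```text
t: 4.38
ee_pos: [610.4, -26.5, 192.0]
orientation: [-1.57, -0.022, 0.026]
ft_force: [-0.6, -0.6, -0.2]
width: 87.7
```

arm_command([
  [0,0,0,0],
  [0,0,0,0],
  [0,0,0,0],
  [0,0,0,0],
  [0,0,0,0],
  [0,0,0,0],
  [0,0,0,0],
  [0,0,0,0],
  [0,0,0,0],
  [0,0,0,0],
], gripper=0)

```text
t: 5.22
ee_pos: [614.0, -25.4, 193.9]
orientation: [-1.571, -0.03, 0.021]
ft_force: [6.3, 1.2, 0.4]
width: 30.2
```

arm_command([
  [0,0,4,0],
  [0,0,4,0],
  [0,0,4,0],
  [0,0,4,0],
  [0,0,4,0],
  [0,0,4,0],
  [0,0,2,0],
  [0,0,0,0],
])

```text
t: 5.88
ee_pos: [611.5, -0.7, 193.7]
orientation: [-1.573, -0.027, 0.024]
ft_force: [0.5, -5.5, 6.2]
width: 29.7
```

arm_command([
  [0,0,2,0],
  [0,0,2,0],
  [0,0,1,0],
  [0,0,0,0],
])

```text
t: 6.22
ee_pos: [611.3, 4.0, 193.6]
orientation: [-1.573, -0.027, 0.024]
ft_force: [1.0, -6.9, 5.0]
width: 30.0
```

arm_command([
  [0,0,1,0],
  [0,0,1,0],
  [0,0,0,0],
])

```text
t: 6.47
ee_pos: [611.3, 5.9, 193.6]
orientation: [-1.573, -0.027, 0.024]
ft_force: [0.9, -8.0, 5.3]
width: 30.1
```

arm_command([
  [0,0,1,0],
  [0,0,1,0],
  [0,0,0,0],
])

```text
t: 6.72
ee_pos: [611.2, 6.7, 193.6]
orientation: [-1.575, -0.027, 0.024]
ft_force: [0.1, -13.6, 4.9]
width: 30.3
```

arm_command([
  [0,0,1,0],
  [0,0,1,0],
  [0,0,0,0],
  [0,0,0,0],
])

```text
t: 7.05
ee_pos: [611.3, 6.9, 193.6]
orientation: [-1.578, -0.027, 0.024]
ft_force: [0.1, -22.0, 4.7]
width: 29.9
```

arm_command([
  [0,0,0,0],
  [0,0,0,0],
  [0,0,0,0],
  [0,0,0,0],
  [0,0,0,0],
  [0,-25,0,0],
  [0,-30,0,0],
  [0,-30,0,0],
  [0,0,0,0],
], gripper=100)

```text
t: 7.8
ee_pos: [613.3, 11.9, 283.8]
orientation: [-1.571, -0.033, 0.018]
ft_force: [1.1, -0.0, -1.0]
width: 85.8
```

Run:
```python
from h import *
o,M=tool();print(o["ee_pos"],M,o["qpos"])
im=get_image("top");cv2.imwrite("pics/top1.png",im)
a=cv2.resize(im[115:260,150:280],None,fx=4,fy=4,interpolation=cv2.INTER_CUBIC)
cv2.imwrite("pics/c2.png",a)
im=get_image("side");cv2.imwrite("pics/side1.png",im)
cv2.imwrite("pics/c3.png",cv2.resize(im[85:205,260:400],None,fx=4,fy=4,interpolation=cv2.INTER_CUBIC))
T=camera_model("top");S=camera_model("side")
for n in("top","side"):
  for x in silhouettes(n,"crank"):print(n,x["conf"],x["at"],x["pixels"].sum())
  for x in tip_of(n,"crank"):print(n,x["conf"],x["at"])
```

```text
[613.3  11.9 283.8] [[ 1.  0. -0.]
 [ 0.  0.  1.]
 [ 0. -1. -0.]] [-0.   0.4  1.6  0.   1.2 -0. ]
top 0.73 [213.4, 237.9] 293
top 0.7 [249.7, 244.9]
top 0.67 [212.2, 242.7]
side 0.71 [288.7, 132.5] 211
side 0.31 [307.4, 323.4] 852
side 0.49 [290.7, 135.0]
```

View pics/c3.png

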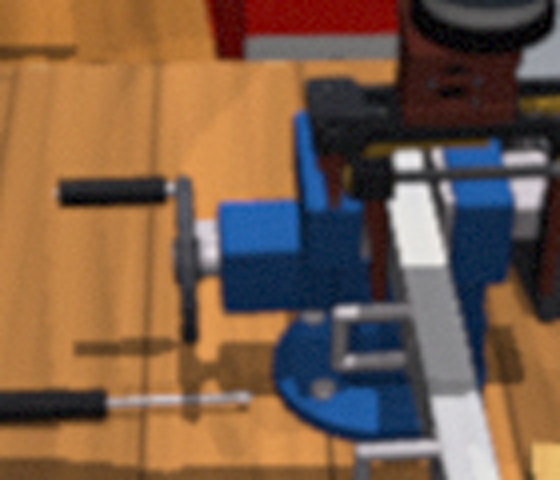

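Run:
```python
from h import *
T=camera_model("top");S=camera_model("side")
t=lambda x,y:(150+x/4,115+y/4)
s=lambda x,y:(260+x/4,85+y/4)
for a,b in((t(261,428),s(165,190)),(t(263,560),s(60,192)),(t(262,494),s(112,191)),(t(320,408),s(187,259))):print(tri(T,a,S,b))
v=np.array([592.5,249.5]);th=.026
ex=np.array([np.cos(th),np.sin(th)]);ey=np.array([-np.sin(th),np.cos(th)])
for c in np.arange(5.2,6.3,.1):
  x=-158-46+c/2/np.pi*12; P=np.r_[v+ex*x+ey*(-52*np.sin(c)),118+52*np.cos(c)]
  print(round(c,2),P,proj(T,P),proj(S,P))
```

```text
(array([434.2, 274.1, 160.7]), np.float64(2.0450632822711703))
(array([355.8, 272.2, 161.7]), np.float64(5.073477429758995))
(array([394.7, 273.1, 161.2]), np.float64(3.2843715320013414))
(array([448.8, 246.4, 118.2]), np.float64(2.487188871655087))
5.2 [397.3 290.4 142.4] [210.1 237. ] [288.9 134.9]
5.3 [397.6 287.7 146.8] [210.8 236.9] [288.9 134.1]
5.4 [397.8 284.6 151. ] [211.6 236.7] [288.9 133.5]
5.5 [398.1 281.1 154.9] [212.7 236.5] [288.8 133.1]
5.6 [398.4 277.3 158.3] [214.  236.4] [288.8 132.8]
5.7 [398.7 273.1 161.4] [215.4 236.2] [288.8 132.7]
5.8 [399.  268.6 164. ] [217. 236.] [288.8 132.8]
5.9 [399.3 263.9 166.2] [218.8 235.8] [288.8 133.1]
6.0 [399.6 259.  167.9] [220.7 235.6] [288.8 133.6]
6.1 [400.  254.  169.1] [222.7 235.5] [288.8 134.2]
6.2 [400.3 248.8 169.8] [224.8 235.3] [288.9 135. ]
```

arm_command([
  [0,0,0,-0.121],
  [0,0,0,-0.121],
  [0,0,0,-0.121],
  [0,0,0,-0.121],
  [0,0,0,-0.121],
  [0,0,0,-0.121],
  [0,0,0,-0.121],
  [0,0,0,-0.121],
  [0,0,0,-0.121],
  [0,0,0,-0.121],
  [0,0,0,-0.121],
  [0,0,0,-0.121],
  [0,0,0,-0.121],
  [0,0,24,0],
  [0,0,24,0],
  [0,0,24,0],
  [0,0,24,0],
])

```text
t: 9.52
ee_pos: [512.7, 8.2, 276.2]
orientation: [-1.191, -1.232, 1.236]
ft_force: [-0.4, -0.7, 0.5]
width: 87.8
```

arm_command([
  [33,0,15,0],
  [33,0,15,0],
  [33,0,15,0],
  [33,0,15,0],
  [33,0,15,0],
  [33,0,15,0],
  [33,0,15,0],
  [36,0,17,0],
  [0,20,0,0],
  [0,20,0,0],
  [0,0,0,0],
  [0,0,0,0],
])

```text
t: 10.52
ee_pos: [382.4, 270.4, 236.5]
orientation: [-1.192, -1.231, 1.238]
ft_force: [-0.3, -1.3, 1.0]
width: 87.8
```

Run:
```python
from h import *
o,M=tool();print(o["ee_pos"],M*100,o["qpos"])
W=camera_model("wrist");get_image("wrist")
for x in silhouettes("wrist","crank"):
  ys,xs=np.nonzero(x["pixels"]);print(x["conf"],x["at"],onz(W,x["at"],161),xs.min(),xs.max(),ys.min(),ys.max())
for x in tip_of("wrist","crank"):print(x["conf"],x["at"],onz(W,x["at"],161))
```

```text
[382.4 270.4 236.5] [[  -3.5   -0.3  -99.9]
 [  99.9   -0.2   -3.5]
 [  -0.2 -100.     0.3]] [ 0.6  0.2  2.  -0.   1.  -1. ]
0.98 [329.8, 235.7] [395.4 275.8 161. ] 309 340 182 291
0.6 [143.9, 239.8] [403.4 140.2 161. ] 122 188 196 304
```

arm_command([
  [2,26,-3,0],
  [1.5,26,-3,0],
  [0,25,0,0],
  [0,0,0,0],
  [0,0,0,0],
])

```text
t: 11.08
ee_pos: [389.3, 274.1, 160.8]
orientation: [-1.193, -1.232, 1.235]
ft_force: [0.8, -0.8, 0.3]
width: 88.1
```

arm_command([
  [0,0,0,0],
  [0,0,0,0],
  [0,0,0,0],
  [0,0,0,0],
  [0,0,0,0],
  [0,0,0,0],
  [0,0,0,0],
  [0,0,0,0],
  [0,0,0,0],
  [0,0,0,0],
], gripper=0)

```text
t: 11.92
ee_pos: [389.2, 274.5, 160.6]
orientation: [-1.193, -1.234, 1.235]
ft_force: [0.6, -6.3, -0.2]
width: 24.4
```

arm_command([
  [-14.7,-6.9,-0.6,0],
  [-16.2,-2,-0.6,0],
  [-16,3.1,-0.6,0],
  [0,0,0,0],
])

```text
t: 12.25
ee_pos: [392.6, 226.4, 166.7]
orientation: [-1.194, -1.234, 1.234]
ft_force: [0.3, -4.8, 6.0]
width: 21.0
```

arm_command([
  [-14.2,7.9,-0.6,0],
  [-11.1,11.9,-0.6,0],
  [-6.9,14.7,-0.6,0],
  [-2,16.2,-0.6,0],
  [3.1,16,-0.6,0],
  [0,0,0,0],
])

```text
t: 12.75
ee_pos: [396.6, 196.4, 98.0]
orientation: [-1.193, -1.232, 1.236]
ft_force: [5.2, -7.4, -8.2]
width: 21.0
```

arm_command([
  [7.9,14.2,-0.6,0],
  [11.9,11.1,-0.6,0],
  [14.7,6.9,-0.6,0],
  [16.2,2,-0.6,0],
  [16,-3.1,-0.6,0],
  [14.2,-7.9,-0.6,0],
  [11.1,-11.9,-0.6,0],
  [0,0,0,0],
])

```text
t: 13.42
ee_pos: [397.9, 289.0, 90.4]
orientation: [-1.194, -1.235, 1.238]
ft_force: [0.8, -10.6, 11.6]
width: 21.4
```

arm_command([
  [5.9,-15.2,-0.6,0],
  [2,-16.2,-0.6,0],
  [-3.1,-16,-0.6,0],
  [-7.9,-14.2,-0.6,0],
  [-11.9,-11.1,-0.6,0],
  [0,0,0,0],
])

```text
t: 13.92
ee_pos: [401.4, 271.8, 161.9]
orientation: [-1.195, -1.234, 1.237]
ft_force: [4.0, -7.6, -5.3]
width: 21.4
```

arm_command([
  [-14.7,-6.9,-0.6,0],
  [-16.2,-2,-0.6,0],
  [-16,3.1,-0.6,0],
  [-14.2,7.9,-0.6,0],
  [-11.1,11.9,-0.6,0],
  [0,0,0,0],
])

```text
t: 14.42
ee_pos: [406.5, 201.3, 146.4]
orientation: [-1.193, -1.233, 1.234]
ft_force: [2.1, 1.2, -5.4]
width: 20.9
```

arm_command([
  [-6.9,14.7,-0.6,0],
  [-2,16.2,-0.6,0],
  [3.1,16,-0.6,0],
  [7.9,14.2,-0.6,0],
  [0,0,0,0],
])

```text
t: 14.83
ee_pos: [408.8, 204.4, 84.8]
orientation: [-1.192, -1.233, 1.237]
ft_force: [5.9, -5.6, -10.2]
width: 21.0
```

arm_command([
  [11.9,11.1,-0.6,0],
  [0,0,0,0],
])

```text
t: 15.0
ee_pos: [409.0, 216.2, 74.3]
orientation: [-1.192, -1.233, 1.237]
ft_force: [5.2, -5.9, -16.6]
width: 21.1
```

arm_command([
  [7.5,5,-0.3,0],
  [7.2,3,-0.3,0],
  [0,0,0,0],
])

```text
t: 15.25
ee_pos: [409.2, 231.3, 67.4]
orientation: [-1.192, -1.234, 1.236]
ft_force: [0.7, 0.4, -7.5]
width: 21.0
```

arm_command([
  [4,0.8,-0.1,0],
  [4,0.6,-0.1,0],
  [0,0,0,0],
])

```text
t: 15.5
ee_pos: [409.3, 238.8, 66.0]
orientation: [-1.193, -1.235, 1.235]
ft_force: [2.2, -1.9, -6.8]
width: 21.2
```

arm_command([
  [3,0.2,-0.1,0],
  [0,0,0,0],
])

```text
t: 15.67
ee_pos: [409.3, 241.6, 65.7]
orientation: [-1.193, -1.234, 1.235]
ft_force: [1.7, -2.5, -6.8]
width: 21.3
```

arm_command([
  [3,0,-0.1,0],
  [0,0,0,0],
])

```text
t: 15.83
ee_pos: [409.3, 244.6, 65.6]
orientation: [-1.193, -1.234, 1.235]
ft_force: [2.2, -2.8, -6.9]
width: 21.9
```

arm_command([
  [3,0,-0.1,0],
  [0,0,0,0],
])

```text
t: 16.0
ee_pos: [409.3, 247.5, 65.6]
orientation: [-1.193, -1.234, 1.235]
ft_force: [2.2, -3.6, -5.7]
width: 21.5
```

arm_command([
  [4,-0.4,-0.1,0],
  [4,-0.8,-0.1,0],
  [0,0,0,0],
])

```text
t: 16.25
ee_pos: [409.1, 254.4, 66.4]
orientation: [-1.193, -1.234, 1.237]
ft_force: [5.8, -12.0, -8.8]
width: 21.1
```

arm_command([
  [3,-0.9,-0.1,0],
  [3,-1,-0.1,0],
  [0,0,0,0],
])

```text
t: 16.5
ee_pos: [409.0, 259.1, 67.5]
orientation: [-1.194, -1.232, 1.239]
ft_force: [11.6, -18.1, -16.7]
width: 21.4
```

arm_command([
  [-1,0.3,0,0],
  [0,0,0,0],
  [0,0,0,0],
  [0,0,0,0],
  [0,0,0,0],
  [0,0,0,0],
])

```text
t: 17.0
ee_pos: [409.0, 258.1, 67.3]
orientation: [-1.194, -1.232, 1.239]
ft_force: [10.2, -17.3, -16.6]
width: 21.2
```

Run:
```python
from h import *
im=get_image("top")
a=cv2.resize(im[115:260,150:310],None,fx=4,fy=4,interpolation=cv2.INTER_CUBIC)
cv2.imwrite("pics/c4.png",a)
```

```text
(no output)
```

View pics/c4.png

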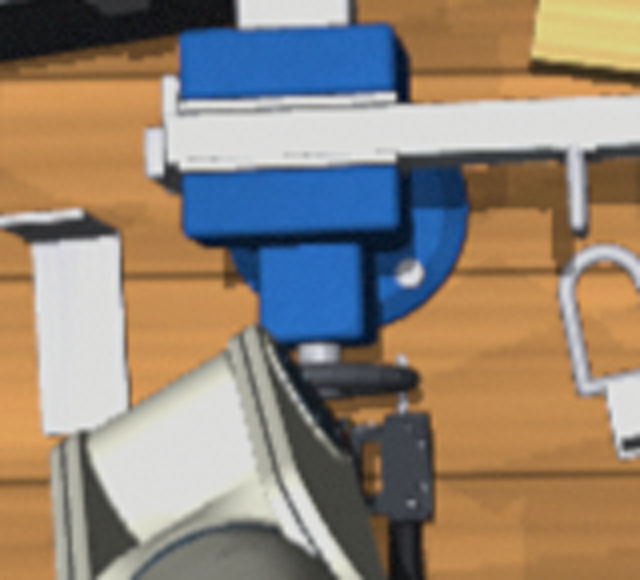

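arm_command([
  [2,-1.2,0,0],
  [0,0,0,0],
  [0,0,0,0],
  [0,0,0,0],
])

```text
t: 17.38
ee_pos: [408.9, 259.6, 68.0]
orientation: [-1.194, -1.232, 1.24]
ft_force: [13.0, -18.8, -21.7]
width: 21.4
```

arm_command([
  [2,-1.2,0,0],
  [0,0,0,0],
  [0,0,0,0],
  [0,0,0,0],
])

```text
t: 17.72
ee_pos: [408.8, 261.2, 69.1]
orientation: [-1.194, -1.232, 1.24]
ft_force: [14.5, -21.6, -23.9]
width: 21.3
```

arm_command([
  [0,0,0,0],
  [0,0,0,0],
  [0,0,0,0],
  [0,0,0,0],
  [0,0,0,0],
  [0,-30,0,0],
  [0,-35,0,0],
  [0,-35,0,0],
  [0,-35,0,0],
  [0,-35,0,0],
  [-34,0,-3,0],
  [-34,0,-3,0],
  [-34,0,-3,0],
  [-34,0,-3,0],
  [-34,0,-3,0],
  [-34,0,-3,0],
  [0,0,0,0],
  [0,0,0,0],
], gripper=100)

```text
t: 19.22
ee_pos: [434.3, 60.5, 241.3]
orientation: [-1.195, -1.233, 1.23]
ft_force: [-0.3, -0.3, -0.8]
width: 88.1
```

Run:
```python
from h import *
o,M=tool();print(o["ee_pos"],np.arctan2(M[1,0],M[0,0]),o["qpos"])
W=camera_model("wrist");cv2.imwrite("pics/w2.png",get_image("wrist"))
for n,z in(("hook1",0),("hook1_bow",6),("eye1",175)):
  for x in tip_of("wrist",n):print(n,x["conf"],x["at"],onz(W,x["at"],z))
for x in silhouettes("wrist","hook1"):
  print(x["conf"],onz(W,x["at"],6),x["pixels"].sum())
for n,P in(("e1",[551.9,78.3,175]),("e2",[555.3,-51.7,175])):print(n,proj(W,P))
```

```text
[434.3  60.5 241.3] 1.6011100894271832 [ 0.1  0.1  2.   0.   1.  -1.5]
hook1 0.91 [199.7, 195.2] [472.6 -87.9   0. ]
hook1 0.89 [324.3, 213.8] [492.3  65.1   0. ]
hook1 0.72 [57.1, 185.9] [ 465.9 -259.5    0. ]
hook1 0.39 [338.7, 365.1] [727.8  93.9   0. ]
hook1_bow 0.72 [60.3, 229.4] [ 520.5 -262.7    6. ]
eye1 0.72 [338.0, 366.8] [558.2  76.6 175. ]
0.96 [ 446.5 -261.5    6. ] 3956
0.95 [456.  -98.1   6. ] 3046
0.9 [478.9  60.7   6. ] 2873
0.75 [ 310.9 -201.6    6. ] 3337
e1 [340.5 360.5]
e2 [177.4 360.2]
```

View pics/w2.png

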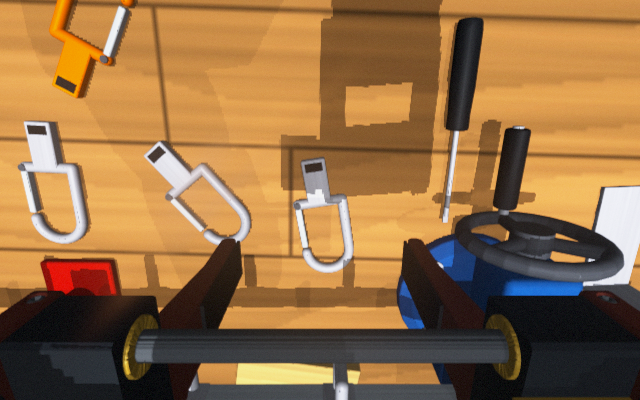

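```bash
cat >> h.py <<'E'
def hook(cm,mask,n=8):
    ys,xs=np.nonzero(mask);P=np.array([onz(cm,p,8)[:2] for p in zip(xs,ys)]).astype(np.float32)
    (c,s,a)=cv2.minAreaRect(P);b=cv2.boxPoints((c,s,a))
    e0,e1=b[1]-b[0],b[2]-b[1];u=e0 if np.linalg.norm(e0)>np.linalg.norm(e1) else e1
    u=u/np.linalg.norm(u);q=(P-np.array(c))@u;w=np.array([-u[1],u[0]]);r=(P-np.array(c))@w
    # tail end is the narrow one
    if np.ptp(r[q>q.max()*.75])<np.ptp(r[q<q.min()*.75]):u=-u;q=-q
    return np.array(c),np.degrees(np.arctan2(u[1],u[0])),np.array(s)
def grip(c,yaw,d=-47):
    a=np.radians(yaw);return c+d*np.array([np.cos(a),np.sin(a)])
E
python3 - <<'E'
from h import *
W=camera_model("wrist");im=cv2.imread("pics/w2.png")
t=onz(W,(314,160),12);b=onz(W,(331,272),6);l=onz(W,(325,175),12);r=onz(W,(305,178),12)
print(t,b,np.degrees(np.arctan2(*(b-t)[1::-1])),np.linalg.norm(b-t),(l+r)/2)
for x in silhouettes("wrist","hook1"):
  c,y,s=hook(W,x["pixels"]);print(x["conf"],c,y,s,grip(c,y))
E
```

```text
[422.   52.9  12. ] [569.4  79.1   6. ] 10.076874849220014 149.8504766900223 [441.3  54.6  12. ]
0.96 [ 464.6 -256. ] 0.22363743 [151.8  71.1] [ 417.6 -256.2]
0.95 [471.  -83.5] 40.982292 [149.7  66.9] [ 435.5 -114.4]
0.9 [494.   64.8] 10.819726 [150.3  65.8] [447.8  56. ]
0.75 [ 304.9 -190.3] -27.752823 [ 67.2 121.4] [ 263.3 -168.4]
```

arm_command([
  [0,0,0,-0.077],
  [0,0,0,-0.076],
  [-3.3,40,-6.4,0],
  [-3.3,40,-6.3,0],
  [0,40,0,0],
  [0,40,0,0],
  [0,30,0,0],
  [0,20,0,0],
  [0,0,0,0],
  [0,0,0,0],
  [0,6,0,0],
  [0,6,0,0],
  [0,0,0,0],
])

```text
t: 20.6
ee_pos: [448.3, 57.6, 19.0]
orientation: [-1.116, -1.347, 1.345]
ft_force: [-0.0, 0.4, 0.2]
width: 87.9
```

arm_command([
  [-1,1,0,0],
  [0,0,0,0],
  [0,0,0,0],
  [0,0,0,0],
  [0,0,0,0],
  [0,0,0,0],
  [0,0,0,0],
  [0,0,0,0],
  [0,0,0,0],
  [0,0,0,0],
  [0,0,0,0],
], gripper=0)

```text
t: 21.52
ee_pos: [447.9, 56.4, 17.6]
orientation: [-1.115, -1.346, 1.346]
ft_force: [-0.2, -1.0, 0.0]
width: 27.7
```

arm_command([
  [0,-15,0,0],
  [0,-15,0,0],
  [0,-5,20,0],
  [0,0,30,0],
  [0,0,30,0],
  [0,-35,0,0],
  [0,-35,0,0],
  [0,-35,0,0],
  [0,-30,0,0],
  [0,0,0,0],
  [0,0,0,0],
  [0,0,0,0],
])

```text
t: 22.52
ee_pos: [368.4, 41.4, 186.7]
orientation: [-1.114, -1.345, 1.346]
ft_force: [0.7, 0.6, -2.9]
width: 27.8
```

Run:
```python
from h import *
o,M=tool();print(o["ee_pos"],np.degrees(np.arctan2(M[1,0],M[0,0])),o["qpos"],o["ft_force"],o["width"])
im=get_image("side");cv2.imwrite("pics/s2.png",cv2.resize(im[80:260,240:440],None,fx=3,fy=3,interpolation=cv2.INTER_CUBIC))
W=camera_model("wrist");wi=get_image("wrist");cv2.imwrite("pics/w3.png",wi)
for n in("hook1","hook1_bow","eye1"):
  for c in("wrist","side"):
   for x in tip_of(c,n):print(n,c,x["conf"],x["at"],onz(camera_model(c),x["at"],175))
```

```text
[368.4  41.4 186.7] 100.72694707221875 [ 0.1  0.1  2.2  0.   0.8 -1.7] [ 0.7  0.6 -2.9] 27.797376782309875
hook1 wrist 0.83 [321.8, 323.2] [405.8  47.8 175. ]
hook1 wrist 0.78 [191.4, 250.8] [374.2 -27.6 175. ]
hook1 wrist 0.7 [471.5, 224.6] [332.9 111.6 175. ]
hook1 wrist 0.59 [29.0, 214.6] [ 369.1 -109.5  175. ]
hook1 side 0.92 [323.8, 386.1] [ 482.8 -472.7  175. ]
hook1 side 0.9 [317.1, 262.4] [ 475.4 -221.9  175. ]
hook1 side 0.88 [226.4, 373.6] [ 324.  -447.1  175. ]
hook1 side 0.63 [292.0, 178.7] [415.9  46.3 175. ]
hook1 side 0.58 [239.0, 298.7] [ 326.8 -303.8  175. ]
hook1 side 0.56 [314.5, 326.4] [ 468.8 -366.5  175. ]
hook1_bow wrist 0.8 [27.3, 259.3] [ 395.9 -112.5  175. ]
hook1_bow side 0.77 [335.8, 318.9] [ 507.6 -352.7  175. ]
hook1_bow side 0.5 [315.2, 264.9] [ 471.5 -228.2  175. ]
eye1 side 0.96 [344.1, 172.1] [548.4  68.3 175. ]
eye1 side 0.83 [358.2, 249.0] [ 562.5 -189.   175. ]
eye1 side 0.69 [363.0, 297.8] [ 561.2 -309.6  175. ]
eye1 side 0.64 [355.4, 203.3] [567.9 -48.8 175. ]
```

View pics/s2.png

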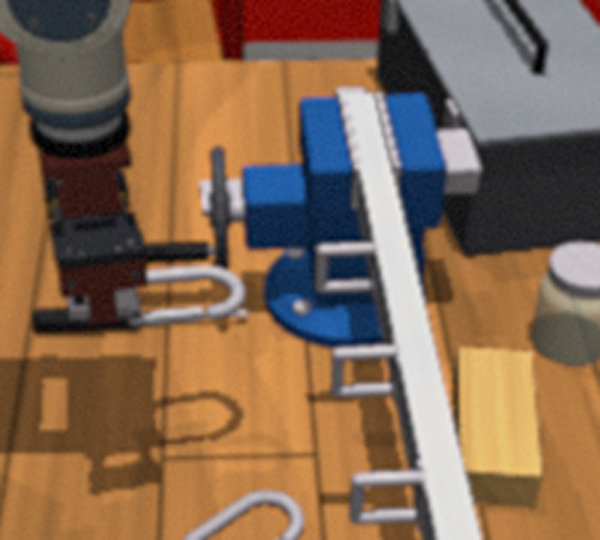

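View pics/w3.png

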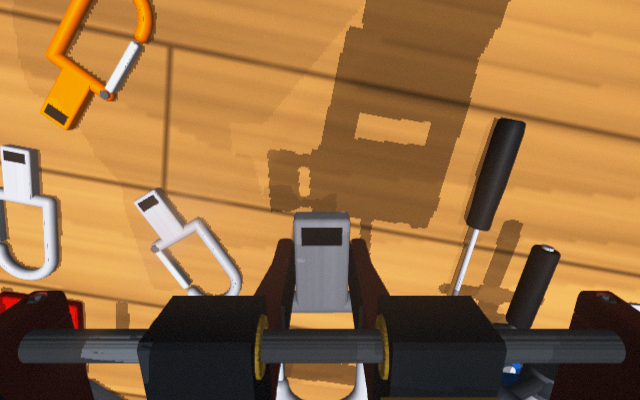

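Run:
```python
from h import *
S=camera_model("side")
a=np.radians(10.7);u=np.array([np.cos(a),np.sin(a)]);w=np.array([-u[1],u[0]]);g=np.array([368.4,41.4])
for z in(155,165,174,185):
  print(z,[ (240-240)+ (proj(S,np.r_[g+u*(x+47)+w*y,z])-[240,80])*3 for x,y in((75,0),(0,33),(-75,-14),(-75,14))])
# eyes
for n,P in(("e1",[551.9,78.3,175]),("e2",[555.3,-51.7,175]),("e3",[558.7,-181.7,175]),("e4",[562,-311.7,175])):print(n,proj(S,P),(proj(S,P)-[240,80])*3)
```

```text
155 [array([242.2, 298.9]), array([150.1, 287.1]), array([ 69.5, 334.7]), array([ 66. , 313.3])]
165 [array([242.1, 290. ]), array([149.3, 278.2]), array([ 68.2, 325.7]), array([ 64.7, 304.3])]
174 [array([241.9, 281.8]), array([148.7, 270.1]), array([ 67. , 317.5]), array([ 63.5, 296.1])]
185 [array([241.8, 271.7]), array([147.9, 260. ]), array([ 65.6, 307.3]), array([ 62.1, 286. ])]
e1 [345.2 169.6] [315.6 268.9]
e2 [350.1 204.3] [330.4 372.8]
e3 [356.1 246.4] [348.4 499.2]
e4 [363.5 298.8] [370.6 656.3]
```

arm_command([
  [0,-1,0,-0.102],
  [0,-1,0,-0.102],
  [0,-1,0,-0.102],
  [0,0,0,-0.102],
  [-7,0,-26,0],
  [-7,0,-26,0],
  [-7,0,-26,0],
  [-8,0,-26,0],
  [0,0,0,0],
  [0,0,0,0],
  [0,0,0,0],
])

```text
t: 23.83
ee_pos: [470.7, 75.6, 189.9]
orientation: [-0.864, -1.631, 1.633]
ft_force: [-0.6, -0.2, -2.6]
width: 27.8
```

```bash
cat >> h.py <<'E'
def rodrel(R0,g=-47,s=1):
    """rod position in the gripped hook's frame; s=+1 tool x = hook y, -1 opposite"""
    o,M=tool();w=s*M[:2,0];u=-s*M[:2,2]
    d=np.asarray(R0)-o["ee_pos"][:2]
    return o["ee_pos"],np.degrees(np.arctan2(u[1],u[0])),np.array([d@u+g,d@w])
E
python3 - <<'E'
from h import *
print(rodrel([555.5,78.5]))
im=get_image("side");cv2.imwrite("pics/s3.png",cv2.resize(im[110:230,270:400],None,fx=5,fy=5,interpolation=cv2.INTER_CUBIC))
E
```

```text
(array([470.7,  75.6, 189.9]), np.float64(34.11021702654988), array([ 24.8, -45.2]))
```

View pics/s3.png

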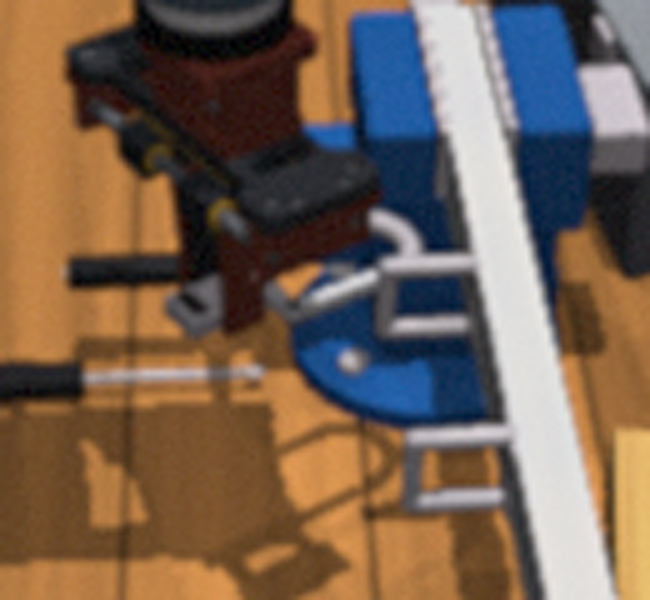

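arm_command([
  [-5,0,0,0],
  [-5,0,0,0],
  [-5,0,0,0],
  [0,0,0,0],
])

```text
t: 24.22
ee_pos: [479.7, 62.6, 190.5]
orientation: [-0.866, -1.631, 1.632]
ft_force: [-3.2, 2.0, -2.6]
width: 27.8
```

arm_command([
  [-4,0,0,0],
  [-4,0,0,0],
  [-4,0,0,0],
  [-4,0,0,0],
  [0,0,0,0],
])

```text
t: 24.63
ee_pos: [489.0, 49.8, 190.4]
orientation: [-0.865, -1.632, 1.633]
ft_force: [-3.8, 3.5, -3.7]
width: 27.7
```

arm_command([
  [-4,0,0,0],
  [-3,0,0,0],
  [0,0,0,0],
])

```text
t: 24.88
ee_pos: [492.4, 44.1, 190.3]
orientation: [-0.864, -1.631, 1.633]
ft_force: [-5.0, 3.1, -3.2]
width: 27.6
```

arm_command([
  [0,0,6,0],
  [0,0,6,0],
  [0,0,6,0],
  [0,0,6,0],
  [0,0,0,0],
  [0,0,0,0],
])

```text
t: 25.38
ee_pos: [473.4, 30.5, 190.9]
orientation: [-0.868, -1.633, 1.632]
ft_force: [0.5, -0.2, -2.4]
width: 27.8
```

arm_command([
  [-4,0,1,0],
  [-4,0,1,0],
  [9.7,0,-0.5,0.1],
  [9.7,0,-0.5,0.1],
  [9.7,0,-0.5,0.1],
  [9.7,0,-0.5,0.1],
  [9.7,0,-0.5,0.1],
  [9.7,0,-0.5,0.1],
  [0,0,0,0],
  [0,0,0,0],
])

```text
t: 26.22
ee_pos: [459.7, 78.1, 190.6]
orientation: [-1.21, -1.209, 1.209]
ft_force: [0.3, -0.1, -2.2]
width: 27.8
```

Run:
```python
from h import *
print(rodrel([555.5,78.5]),get_obs()["ft_force"])
im=get_image("side");cv2.imwrite("pics/s4.png",cv2.resize(im[110:230,270:400],None,fx=5,fy=5,interpolation=cv2.INTER_CUBIC))
```

```text
(array([459.7,  78.1, 190.6]), np.float64(-0.043729076388623764), array([48.8,  0.4])) [ 0.3 -0.1 -2.2]
```

View pics/s4.png

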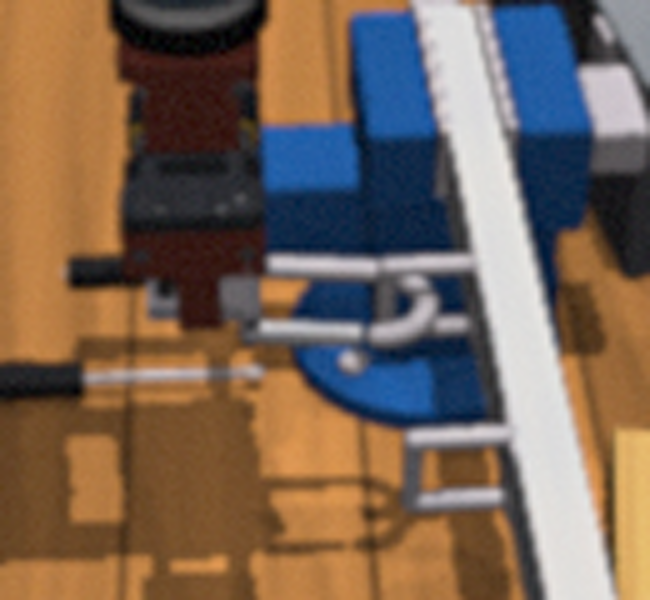

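arm_command([
  [0,2.5,2.5,0],
  [0,2.5,2.5,0],
  [0,0,0,0],
])

```text
t: 26.52
ee_pos: [453.5, 77.7, 185.0]
orientation: [-1.21, -1.205, 1.207]
ft_force: [0.5, 0.1, -2.7]
width: 27.3
```

arm_command([
  [0,0,0,0],
  [0,0,0,0],
  [0,0,0,0],
  [0,0,0,0],
  [0,0,0,0],
  [0,0,0,0],
  [0,0,0,0],
  [0,-20,0,0],
  [0,-30,0,0],
  [0,-30,10,0],
  [-30,0,10,0],
  [-35,0,10,0],
  [-35,0,10,0],
  [-35,0,10,0],
  [0,0,0,0],
  [0,0,0,0],
], gripper=100)

```text
t: 27.85
ee_pos: [403.3, -58.0, 265.8]
orientation: [-1.214, -1.203, 1.202]
ft_force: [0.9, -0.1, -0.6]
width: 87.7
```

Run:
```python
from h import *
o,M=tool();print(o["ee_pos"],np.degrees(np.arctan2(M[1,0],M[0,0])),o["qpos"])
im=get_image("side");cv2.imwrite("pics/s5.png",cv2.resize(im[110:290,260:460],None,fx=3,fy=3,interpolation=cv2.INTER_CUBIC))
W=camera_model("wrist");get_image("wrist")
for x in silhouettes("wrist","hook1"):
  c,y,s=hook(W,x["pixels"]);print(x["conf"],c,y,s,grip(c,y))
for c in("wrist","side"):
  for x in tip_of(c,"eye1"):print(c,x["conf"],x["at"],onz(camera_model(c),x["at"],175))
```

```text
[403.3 -58.  265.8] 89.48726879226054 [-0.2  0.1  2.1  0.   1.  -1.7]
0.92 [ 290.7 -185.7] 151.55255 [ 66.3 150.4] [ 332.1 -208.1]
0.91 [ 462.9 -258.5] -0.6857142 [ 68.3 149.7] [ 415.9 -257.9]
0.88 [471.  -85.8] 39.402462 [149.6  65.7] [ 434.7 -115.6]
0.87 [ 490.6 -397.7] 15.864997 [150.7  72.5] [ 445.3 -410.6]
0.77 [ 286.7 -369.7] -48.293503 [ 67.7 151.9] [ 255.4 -334.6]
0.65 [680.1  98.4] -154.22339 [144.7  17.5] [722.4 118.9]
wrist 0.92 [185.1, 382.4] [ 569.5 -181.6  175. ]
wrist 0.87 [330.0, 373.7] [560.  -49.5 175. ]
wrist 0.68 [173.3, 251.6] [ 437.6 -173.7  175. ]
side 0.79 [344.2, 167.8] [549.8  85.9 175. ]
side 0.71 [353.6, 203.0] [563.8 -47.6 175. ]
side 0.7 [363.5, 297.3] [ 562.2 -308.5  175. ]
side 0.67 [356.1, 248.8] [ 558.1 -188.3  175. ]
```

View pics/s5.png

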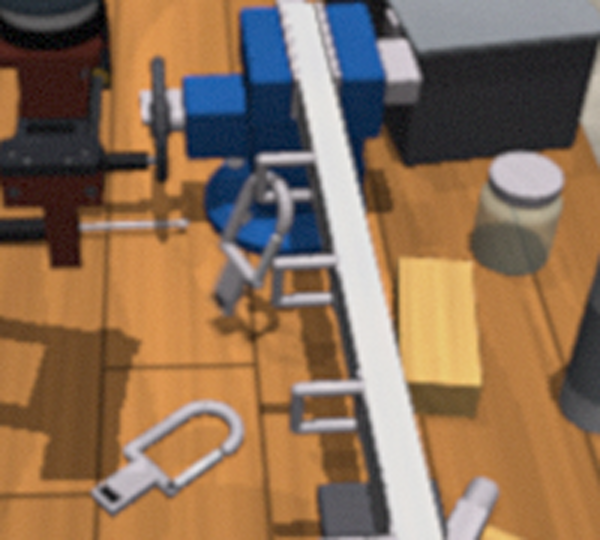

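arm_command([
  [0,0,0,0.1216],
  [0,0,0,0.1216],
  [0,0,0,0.1216],
  [0,0,0,0.1216],
  [0,0,0,0.1216],
  [0,0,0,0.1216],
  [0,0,0,0.1216],
  [0,0,0,0.1216],
  [0,0,0,0.1216],
  [0,0,0,0.1216],
  [0,0,0,0.1216],
  [0,0,0,0.1216],
  [0,0,0,0.1216],
  [0,0,0,0.1216],
  [0,0,0,0.1216],
  [0,0,0,0.1216],
  [0,0,0,0.1216],
  [0,0,0,0.1216],
  [0,0,0,0.1216],
  [0,0,0,0.1216],
])

```text
t: 29.77
ee_pos: [404.0, -55.6, 265.5]
orientation: [-1.462, 0.679, -0.679]
ft_force: [-0.9, 1.0, -0.2]
width: 87.6
```

arm_command([
  [32,15,-6,0],
  [32,15,-6.6,0],
  [0,38,0,0],
  [0,38,0,0],
  [0,38,0,0],
  [0,38,0,0],
  [0,0,0,0],
  [0,0,0,0],
])

```text
t: 30.43
ee_pos: [434.3, -112.3, 82.1]
orientation: [-1.464, 0.68, -0.67]
ft_force: [0.9, -0.3, 0.8]
width: 88.3
```

Run:
```python
from h import *
o,M=tool();print(o["ee_pos"],np.degrees(np.arctan2(M[1,0],M[0,0])),o["qpos"])
W=camera_model("wrist");T=camera_model("top");get_image("wrist");get_image("top")
for c in("wrist","top"):
 for x in silhouettes(c,"hook1"):
  k,y,s=hook(camera_model(c),x["pixels"]);print(c,x["conf"],k,y,s,grip(k,y))
```

```text
[ 434.3 -112.3   82.1] -49.52426488927087 [-0.3  0.4  2.1  0.   0.6  0.6]
wrist 0.73 [473.5 -89. ] 40.297756 [153.4  66.5] [ 437.6 -119.4]
wrist 0.71 [ 299.3 -184.4] 130.1923 [ 39.3 148. ] [ 329.6 -220.3]
wrist 0.59 [ 467.1 -258.5] -9.846481 [ 70.2 152.3] [ 420.8 -250.5]
top 0.9 [ 285.2 -367.5] -50.350357 [ 64.7 149.1] [ 255.3 -331.3]
top 0.77 [ 487.4 -395. ] 13.393966 [149.3  68.9] [ 441.7 -405.9]
top 0.74 [492.8 -49. ] -11.973665 [51.7 84.5] [446.8 -39.2]
top 0.73 [ 467.4 -271.3] 17.095312 [147.2  60.8] [ 422.5 -285.1]
top 0.45 [594.4  88. ] -51.603615 [17.1 75.7] [565.2 124.8]
```

arm_command([
  [4,30,-1.4,0],
  [0,20,0,0],
  [0,10,0,0],
  [0,4,0,0],
  [0,0,0,0],
  [0,0,0,0],
])

```text
t: 31.13
ee_pos: [437.8, -117.6, 20.7]
orientation: [-1.463, 0.675, -0.677]
ft_force: [-0.6, -0.4, -0.2]
width: 87.9
```

arm_command([
  [0,0,0,0],
  [0,0,0,0],
  [0,0,0,0],
  [0,0,0,0],
  [0,0,0,0],
  [0,0,0,0],
  [0,0,0,0],
  [0,0,0,0],
  [0,0,0,0],
  [0,0,0,0],
], gripper=0)

```text
t: 31.97
ee_pos: [436.7, -117.3, 19.5]
orientation: [-1.463, 0.677, -0.676]
ft_force: [-1.5, 1.3, 0.6]
width: 27.6
```

arm_command([
  [0,-12,0,0],
  [0,-15,-15,0],
  [0,-10,-25,0],
  [-8,-35,0,0],
  [-8,-35,0,0],
  [0,-35,0,0],
  [0,-30,0,0],
  [0,0,0,0],
  [0,0,0,0],
])

```text
t: 32.72
ee_pos: [396.9, -131.5, 192.6]
orientation: [-1.463, 0.673, -0.679]
ft_force: [-0.6, 0.6, -3.2]
width: 27.9
```

arm_command([
  [0,0,26,0],
  [0,0,26,0],
  [0,0,26,0],
  [0,0,26,0],
  [0,0,0,0],
  [0,0,0,0],
])

```text
t: 33.22
ee_pos: [474.7, -63.0, 189.2]
orientation: [-1.465, 0.678, -0.672]
ft_force: [-0.3, -1.0, -2.6]
width: 27.4
```

Run:
```python
from h import *
print(rodrel([559.5,-50.5],s=-1),get_obs()["ft_force"])
im=get_image("side");cv2.imwrite("pics/s6.png",cv2.resize(im[150:270,280:410],None,fx=5,fy=5,interpolation=cv2.INTER_CUBIC))
W=camera_model("wrist");im=get_image("wrist");cv2.imwrite("pics/w6.png",im)
for n in("eye1","hook1_bow","hook1"):
  for x in tip_of("wrist",n):print(n,x["conf"],x["at"],onz(W,x["at"],175))
```

```text
(array([474.7, -63. , 189.2]), np.float64(40.50285421304135), array([ 25.6, -45.6])) [-0.3 -1.  -2.6]
eye1 0.79 [420.0, 118.7] [559.7 -51.9 175. ]
eye1 0.66 [592.2, 273.1] [ 563.1 -182.1  175. ]
hook1_bow 0.64 [480.7, 264.3] [ 527.2 -131.9  175. ]
hook1 0.95 [445.8, 289.8] [ 504.1 -129.3  175. ]
hook1 0.75 [538.5, 340.4] [ 515.9 -195.8  175. ]
```

View pics/s6.png

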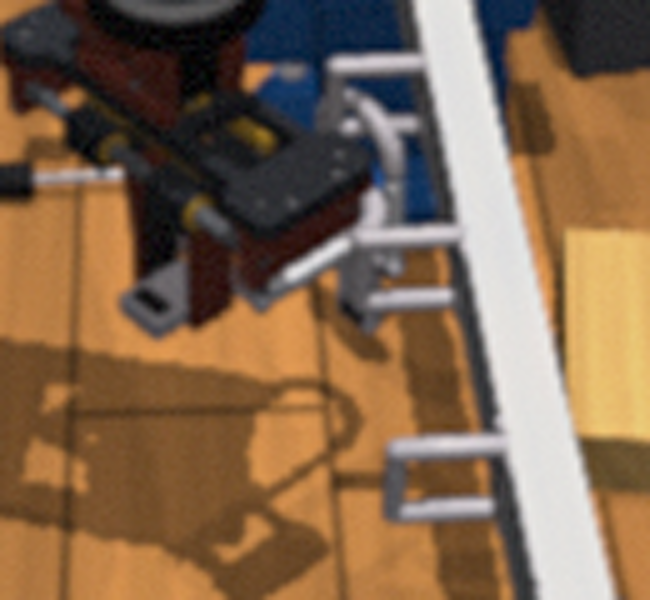

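arm_command([
  [5,-1,0,0],
  [5,-1,0,0],
  [5,0,0,0],
  [5,0,0,0],
  [5,0,0,0],
  [4,0,0,0],
  [4,0,0,0],
  [0,0,0,0],
])

```text
t: 34.13
ee_pos: [496.7, -89.4, 193.3]
orientation: [-1.463, 0.677, -0.675]
ft_force: [-4.2, 2.7, -1.8]
width: 27.7
```

arm_command([
  [4,0,0,0],
  [0,0,0,0],
])

```text
t: 34.3
ee_pos: [498.9, -92.2, 193.2]
orientation: [-1.464, 0.678, -0.675]
ft_force: [-5.4, 2.8, -2.6]
width: 27.3
```

arm_command([
  [0,0,-6,0],
  [0,0,-6,0],
  [0,0,-6,0],
  [0,0,-6,0],
  [0,0,0,0],
  [0,0,0,0],
])

```text
t: 34.8
ee_pos: [481.4, -108.0, 193.9]
orientation: [-1.462, 0.676, -0.678]
ft_force: [0.2, 0.1, -3.5]
width: 27.5
```

arm_command([
  [4,0.5,-1,0],
  [4,0.5,-1,0],
  [-9.7,0,0.5,0.1],
  [-9.7,0,0.5,0.1],
  [-9.7,0,0.5,0.1],
  [-9.7,0,0.5,0.1],
  [-9.7,0,0.5,0.1],
  [-9.7,0,0.5,0.1],
  [-9.7,0,0.5,0.1],
  [0,2.5,-2.5,0],
  [0,2.5,-2.5,0],
  [0,0,0,0],
  [0,0,0,0],
])

```text
t: 35.88
ee_pos: [456.6, -52.9, 187.3]
orientation: [-1.213, 1.205, -1.204]
ft_force: [-0.4, -0.7, -3.1]
width: 27.5
```

Run:
```python
from h import *
print(rodrel([559.5,-51.5],s=-1),get_obs()["ft_force"])
```

```text
(array([456.6, -52.9, 187.3]), np.float64(0.3683266235492351), array([55.9,  0.7])) [-0.4 -0.7 -3.1]
```

arm_command([
  [0,0,0,0],
  [0,0,0,0],
  [0,0,0,0],
  [0,0,0,0],
  [0,0,0,0],
  [0,0,0,0],
  [0,0,0,0],
  [0,-25,0,0],
  [0,-30,-10,0],
  [0,0,-15,0],
  [34,0,-7,0],
  [34,0,-7,0],
  [34,0,0,0],
  [34,0,0,0],
  [34,0,0,0],
  [34,0,0,0],
  [0,0,0,0],
  [0,0,0,0],
], gripper=100)

```text
t: 37.38
ee_pos: [418.5, -258.0, 242.4]
orientation: [-1.21, 1.208, -1.208]
ft_force: [-0.4, 1.3, -0.5]
width: 87.9
```

Run:
```python
from h import *
o,M=tool();print(o["ee_pos"],np.degrees(np.arctan2(M[1,0],M[0,0])),o["qpos"])
im=get_image("wrist");get_image("top")
a=im[:, :].copy()
s=get_image("side");cv2.imwrite("pics/v7.png",np.hstack([cv2.resize(s[100:300,260:410],(300,400)),cv2.resize(a,(500,400))]))
for c in("wrist","top"):
 for x in silhouettes(c,"hook1"):
  k,y,s=hook(camera_model(c),x["pixels"]);print(c,x["conf"],k,y,s,grip(k,y))
for x in tip_of("wrist","eye1"):print(x["conf"],x["at"],onz(camera_model("wrist"),x["at"],175))
```

```text
[ 418.5 -258.   242.4] -89.8949228304821 [-0.6  0.2  1.9  0.   1.   1. ]
wrist 0.97 [ 489.1 -395.6] 16.800375 [150.2  65.7] [ 444.1 -409.2]
wrist 0.97 [ 286.3 -368. ] -50.170853 [ 67.7 150.2] [ 256.2 -331.9]
wrist 0.88 [ 462.3 -256.4] -0.06801205 [ 65.8 149.9] [ 415.3 -256.4]
wrist 0.66 [ 289.9 -184.8] 155.06302 [ 63.5 152.1] [ 332.5 -204.6]
top 0.75 [ 290.  -183.8] 152.83066 [ 64.4 150.7] [ 331.8 -205.3]
top 0.64 [583.   83.6] -52.399452 [37.4 70.5] [554.3 120.9]
top 0.6 [ 335.1 -409.3] -119.59814 [39.9 15.6] [ 358.3 -368.4]
top 0.58 [ 504.5 -258. ] 177.95491 [61.1 63.5] [ 551.5 -259.7]
top 0.55 [609.2 -54.9] 89.26674 [72.5 39.5] [ 608.6 -101.9]
top 0.47 [ 546.9 -362.9] -40.212284 [ 7.3 30.1] [ 511.  -332.6]
```

View pics/v7.png

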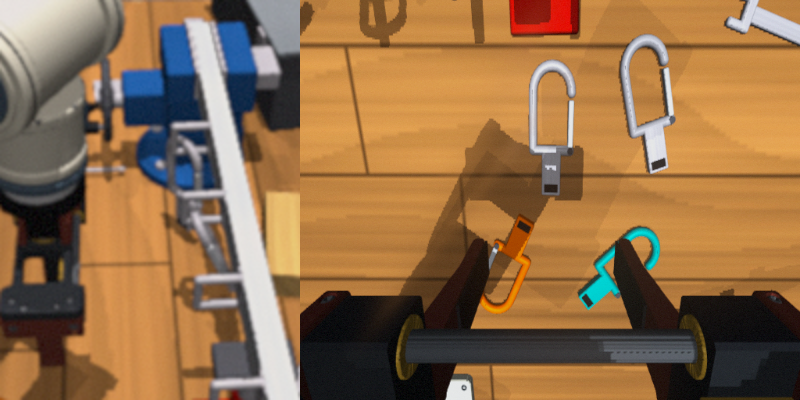

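arm_command([
  [-0.5,40,-1.5,0],
  [-0.5,40,-1.5,0],
  [0,40,0,0],
  [0,40,0,0],
  [0,30,0,0],
  [0,20,0,0],
  [0,8,0,0],
  [0,5.5,0,0],
  [0,0,0,0],
  [0,0,0,0],
])

```text
t: 38.52
ee_pos: [416.5, -255.9, 20.0]
orientation: [-1.211, 1.204, -1.207]
ft_force: [0.3, -1.2, 0.8]
width: 87.5
```

arm_command([
  [0,0,0,0],
  [0,0,0,0],
  [0,0,0,0],
  [0,0,0,0],
  [0,0,0,0],
  [0,0,0,0],
  [0,0,0,0],
  [0,0,0,0],
  [0,0,0,0],
  [0,0,0,0],
], gripper=0)

```text
t: 39.35
ee_pos: [415.7, -255.7, 19.0]
orientation: [-1.212, 1.206, -1.206]
ft_force: [-1.0, -0.2, -0.4]
width: 28.0
```

arm_command([
  [0,-20,0,0],
  [0,-38,0,0],
  [0,-38,0,0],
  [0,-38,0,0],
  [0,-38,0,0],
  [0,0,0,-0.1],
  [0,0,0,-0.1],
  [0,0,0,-0.1],
  [0,0,0,-0.1],
  [0,0,0,-0.1],
  [0,0,0,-0.1],
  [0,0,0,-0.1],
  [-7,0,0,0],
  [0,0,29,0],
  [0,0,29,0],
  [0,0,29,0],
  [0,0,0,0],
  [0,0,0,0],
  [0,0,0,0],
])

```text
t: 40.93
ee_pos: [476.5, -193.6, 190.6]
orientation: [-1.463, 0.678, -0.676]
ft_force: [-0.1, 0.3, -3.4]
width: 27.6
```

Run:
```python
from h import *
print(rodrel([562.9,-181.7],s=-1),get_obs()["ft_force"])
W=camera_model("wrist");im=get_image("wrist");S=camera_model("side");get_image("side")
for x in tip_of("wrist","eye1"):print(x["conf"],x["at"],onz(W,x["at"],175))
for x in tip_of("side","eye1"):print(x["conf"],x["at"],onz(S,x["at"],175))
for x in tip_of("side","hook1_bow"):print(x["conf"],x["at"],onz(S,x["at"],175))
```

```text
(array([ 476.5, -193.6,  190.6]), np.float64(40.33035058079198), array([ 26.6, -46.9])) [-0.1  0.3 -3.4]
0.87 [589.4, 271.3] [ 565.3 -312.   175. ]
0.69 [417.3, 115.4] [ 562.8 -180.6  175. ]
0.84 [364.4, 298.3] [ 563.7 -310.7  175. ]
0.81 [355.8, 247.3] [ 557.8 -184.2  175. ]
0.63 [352.4, 202.0] [561.2 -44.1 175. ]
0.58 [345.4, 169.6] [552.4  78.4 175. ]
0.65 [348.9, 230.6] [ 546.5 -135.7  175. ]
0.29 [375.0, 203.4] [614.1 -50.7 175. ]
```

Good. Press (37 mm) and draw.

arm_command([
  [5,0,0.8,0],
  [5,0,0,0],
  [5,0,0,0],
  [5,0,0,0],
  [5,0,0,0],
  [4,0,0,0],
  [4,0,0,0],
  [4,0,0,0],
  [1,0,0,0],
  [0,0,0,0],
])

```text
t: 42.02
ee_pos: [502.0, -222.2, 190.4]
orientation: [-1.463, 0.678, -0.674]
ft_force: [-4.3, 4.4, -1.5]
width: 27.5
```

arm_command([
  [0,0,-6,0],
  [0,0,-6,0],
  [0,0,-6,0],
  [0,0,-6,0],
  [0,0,0,0],
  [0,0,0,0],
])

```text
t: 42.52
ee_pos: [484.6, -238.5, 191.3]
orientation: [-1.463, 0.676, -0.678]
ft_force: [0.2, -0.2, -1.0]
width: 27.4
```

arm_command([
  [4,0,-1,0],
  [4,0,-1,0],
  [-9.7,0,0.5,0.1],
  [-9.7,0,0.5,0.1],
  [-9.7,0,0.5,0.1],
  [-9.7,0,0.5,0.1],
  [-9.7,0,0.5,0.1],
  [-9.7,0,0.5,0.1],
  [-9.7,0,0.5,0.1],
  [0,2,-2.5,0],
  [0,2,-2.5,0],
  [0,0,0,0],
  [0,0,0,0],
])

```text
t: 43.6
ee_pos: [460.0, -183.3, 186.9]
orientation: [-1.212, 1.205, -1.204]
ft_force: [-0.1, -0.2, -2.6]
width: 27.4
```

Run:
```python
from h import *
print(rodrel([562.9,-181.2],s=-1),get_obs()["ft_force"])
```

```text
(array([ 460. , -183.3,  186.9]), np.float64(0.36960482322341975), array([55.9,  1.4])) [-0.1 -0.2 -2.6]
```

arm_command([
  [0,0,0,0],
  [0,0,0,0],
  [0,0,0,0],
  [0,0,0,0],
  [0,0,0,0],
  [0,0,0,0],
  [0,0,0,0],
  [0,-25,0,0],
  [0,-30,-10,0],
  [0,0,-15,0],
  [37,0,0,0],
  [37,0,0,0],
  [37,0,0,0],
  [37,0,0,0],
  [37,0,0,0],
  [37,0,0,0],
  [0,0,0,-0.1],
  [0,0,0,-0.1],
  [0,0,0,-0.09],
  [0,0,0,0],
], gripper=100)

```text
t: 45.27
ee_pos: [435.9, -405.2, 241.8]
orientation: [-1.335, 0.988, -0.987]
ft_force: [0.0, 0.5, -0.7]
width: 87.6
```

Run:
```python
from h import *
o,M=tool();print(o["ee_pos"],np.degrees(np.arctan2(M[1,0],M[0,0])),o["qpos"])
get_image("wrist")
s=get_image("side");cv2.imwrite("pics/s8.png",s)
for c in("wrist",):
 for x in silhouettes(c,"hook1"):
  k,y,s=hook(camera_model(c),x["pixels"]);print(c,x["conf"],k,y,s,grip(k,y))
```

```text
[ 435.9 -405.2  241.8] -72.95459100296868 [-0.8  0.4  1.7 -0.   1.1  0.5]
wrist 0.92 [ 291.8 -185.8] 151.23505 [ 67.3 155.9] [ 333.  -208.4]
wrist 0.8 [ 296.9 -381.7] -50.080093 [ 65.2 116.8] [ 266.7 -345.7]
wrist 0.58 [ 489.  -398.8] 15.585812 [149.9  65. ] [ 443.7 -411.4]
```

arm_command([
  [3.7,40,3,0.01],
  [3.7,40,3.2,0],
  [0,40,0,0],
  [0,40,0,0],
  [0,30,0,0],
  [0,20,0,0],
  [0,8,0,0],
  [0,5.5,0,0],
  [0,0,0,0],
  [0,0,0,0],
])

```text
t: 46.25
ee_pos: [444.9, -410.9, 19.7]
orientation: [-1.331, 0.996, -0.999]
ft_force: [0.7, -0.2, 0.7]
width: 87.7
```

arm_command([
  [0,0,0,0],
  [0,0,0,0],
  [0,0,0,0],
  [0,0,0,0],
  [0,0,0,0],
  [0,0,0,0],
  [0,0,0,0],
  [0,0,0,0],
  [0,0,0,0],
  [0,0,0,0],
], gripper=0)

```text
t: 47.08
ee_pos: [444.2, -410.3, 18.5]
orientation: [-1.331, 0.997, -0.997]
ft_force: [-1.0, -0.7, 0.1]
width: 27.7
```

arm_command([
  [0,-20,0,0],
  [0,-18,-20,0],
  [0,-18,-20,0],
  [0,-38,0,0],
  [0,-38,0,0],
  [0,-40,0,0],
  [0,0,0,-0.103],
  [0,0,0,-0.103],
  [0,0,0,-0.103],
  [0,0,0,-0.103],
  [-13.4,0,0,0],
  [-13.4,0,0,0],
  [0,0,30,0],
  [0,0,30,0],
  [0,0,30,0],
  [0,0,29,0],
  [0,0,0,0],
  [0,0,0,0],
  [0,0,0,0],
])

```text
t: 48.67
ee_pos: [479.2, -324.4, 190.1]
orientation: [-1.461, 0.683, -0.681]
ft_force: [-0.6, -0.2, -2.2]
width: 28.1
```

Run:
```python
from h import *
print(rodrel([565.3,-312],s=-1),get_obs()["ft_force"])
W=camera_model("wrist");im=get_image("wrist");S=camera_model("side");get_image("side")
for x in tip_of("wrist","eye1"):print(x["conf"],x["at"],onz(W,x["at"],175))
for x in tip_of("side","hook1_bow"):print(x["conf"],x["at"],onz(S,x["at"],175))
```

```text
(array([ 479.2, -324.4,  190.1]), np.float64(39.96351499764732), array([ 26.9, -45.8])) [-0.6 -0.2 -2.2]
0.89 [419.2, 110.8] [ 567.7 -311.1  175. ]
0.82 [364.3, 254.4] [ 573.9 -204.1  175. ]
0.41 [353.7, 201.0] [564.6 -40.8 175. ]
```

arm_command([
  [0,0,2.5,0],
  [5,0,0,0],
  [5,0,0,0],
  [5,0,0,0],
  [5,0,0,0],
  [5,0,0,0],
  [4,0,0,0],
  [4,0,0,0],
  [4,0,0,0],
  [0,0,0,0],
  [0,0,0,0],
])

```text
t: 49.78
ee_pos: [504.8, -351.2, 190.0]
orientation: [-1.461, 0.684, -0.68]
ft_force: [-4.6, 2.7, -2.0]
width: 27.7
```

arm_command([
  [0,0,-6,0],
  [0,0,-6,0],
  [0,0,-6,0],
  [0,0,-6,0],
  [0,0,0,0],
  [0,0,0,0],
])

```text
t: 50.28
ee_pos: [487.2, -367.4, 190.9]
orientation: [-1.461, 0.682, -0.684]
ft_force: [0.1, -0.9, -2.1]
width: 27.8
```

arm_command([
  [4,0,-1,0],
  [4,0,-1,0],
  [-9.7,0,0.5,0.1],
  [-9.7,0,0.5,0.1],
  [-9.7,0,0.5,0.1],
  [-9.7,0,0.5,0.1],
  [-9.7,0,0.5,0.1],
  [-9.7,0,0.5,0.1],
  [-9.7,0,0.5,0.1],
  [0,2,-2,0],
  [0,2,-2,0],
  [0,0,0,0],
  [0,0,0,0],
])

```text
t: 51.37
ee_pos: [464.2, -312.0, 186.4]
orientation: [-1.209, 1.21, -1.21]
ft_force: [-0.0, 0.1, -2.8]
width: 27.7
```

arm_command([
  [0,0,0,0],
  [0,0,0,0],
  [0,0,0,0],
  [0,0,0,0],
  [0,0,0,0],
  [0,0,0,0],
  [0,0,0,0],
  [0,-25,0,0],
  [0,-30,-10,0],
  [0,-20,-20,0],
  [0,0,-35,0],
  [0,0,-35,0],
  [20,0,-20,0],
  [30,0,0,0],
  [30,0,0,0],
  [0,0,0,0],
  [0,0,0,0],
  [0,0,0,0],
], gripper=100)

```text
t: 52.87
ee_pos: [343.6, -390.5, 261.2]
orientation: [-1.207, 1.213, -1.211]
ft_force: [-0.6, -1.0, -0.2]
width: 87.7
```

Run:
```python
from h import *
print(get_obs()["ee_pos"])
s=get_image("side");cv2.imwrite("pics/s9.png",cv2.resize(s[90:380,240:460],None,fx=2,fy=2,interpolation=cv2.INTER_CUBIC))
t=get_image("top");cv2.imwrite("pics/t9.png",np.vstack([cv2.resize(t[125:245,170:330],(640,480),interpolation=cv2.INTER_CUBIC)]))
```

```text
[ 343.6 -390.5  261.2]
```

View pics/s9.png

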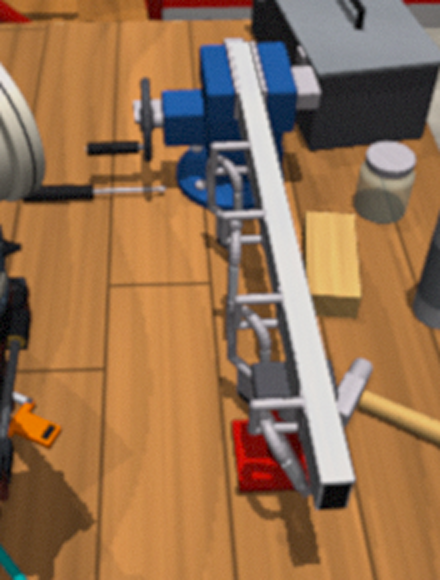

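arm_command([
  [0,0,-10,0],
  [0,0,0,0],
  [0,0,0,0],
  [0,0,0,0],
  [0,0,0,0],
  [0,0,0,0],
  [0,0,0,0],
  [0,0,0,0],
  [0,0,0,0],
  [0,0,0,0],
  [0,0,0,0],
  [0,0,0,0],
  [0,0,0,0],
  [0,0,0,0],
  [0,0,0,0],
  [0,0,0,0],
  [0,0,0,0],
  [0,0,0,0],
  [0,0,0,0],
  [0,0,0,0],
])

```text
t: 54.63
ee_pos: [333.9, -391.0, 261.6]
orientation: [-1.208, 1.212, -1.212]
ft_force: [-0.9, -0.2, 0.2]
width: 87.8
```

Run:
```python
from h import *
s=get_image("side");t=get_image("top")
a=cv2.resize(s[150:360,325:415],None,fx=2.85,fy=2.85,interpolation=cv2.INTER_CUBIC)[:598]
b=cv2.resize(t[130:200,175:335],None,fx=3.2,fy=3.2,interpolation=cv2.INTER_CUBIC)
c=cv2.resize(t[130:200,325:485],None,fx=3.2,fy=3.2,interpolation=cv2.INTER_CUBIC)
r=np.vstack([b,c]);r=cv2.copyMakeBorder(r,0,a.shape[0]-r.shape[0],0,0,cv2.BORDER_CONSTANT)
o=np.hstack([a,r]);print(o.shape);cv2.imwrite("pics/f.png",o[:, :800])
```

```text
(598, 768, 3)
```

View pics/f.png

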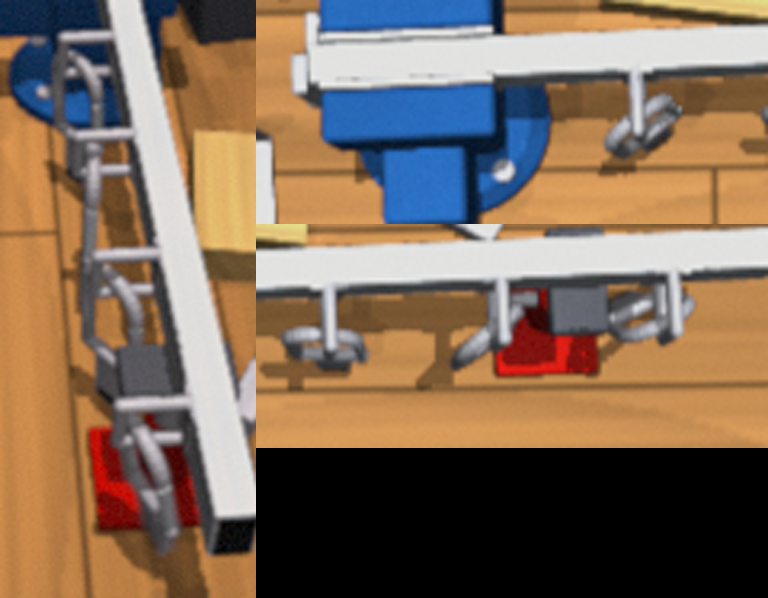

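```bash
python3 -c "
from workcell import *
print(close_job())"
```

```text
the job is handed in; nothing more can be done
None
```

The job is handed in, at about 55 s of the 210 s allowed. All four white snap hooks hang on the bar, one per eye, and the bar is home and clamped. I left the orange and turquoise look-alikes and the other bench items alone.

- **Bar home:** I gripped the bar and slid it about 32 mm. It then stopped dead against the work stop at about 22 N.
- **Clamp:** I wound the handwheel about 1.6 turns until it stalled on the bar. The force reading at that point was about 20 N in each of two axes. That is more than the 8 to 12 N called for, partly because my circle was slightly off the crank's.
- **Hooks:** On each hook the gate pushed back with about 5 N while pressed on the eye's rod. The force fell to nearly zero once the hook was drawn tailward, as it would when the gate springs shut.

**Last pictures:** They show the bar against the stop between closed jaws, and four hooks hanging tail down with the arm clear. The hooks hang at differing twists. The hook on eye 3 hangs close to the bar's stand and may touch it.

**Not confirmed:** The gates can't be seen clearly enough in the pictures to confirm they are shut, so that rests on the force drop.

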